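Tap a keg with a twist-lock coupler

TASK

Tap the keg that stands in the counter: set the black-handled coupler on the keg's neck, press and turn it until its two lugs drop through the slots and it sits fully down, then twist it clockwise (seen from above) to lock it and push its handle fully down so that it holds the keg's valve open. Let go and leave the coupler upright and locked on; do not shove the other things on the counter about or knock them over.

Things in the scene. Friction and masses are not known exactly. Their poses are not given: they have to be found in the camera images.
- coupler: Steel keg coupler with black handle and brass nuts, loose, standing upright at the start. Origin: centre of its underside; z up its axis; +x to the handle side. Round nose 38 mm across, z 0 to 28 mm, foot tapered; above it a shoulder 63 mm across, z 28 to 39; then a block, the place to grip, z 38 to 88, flat sides 46 mm apart across y, 40 mm long in x; brass nut and stub to z 108. 0.54 to 0.85 kg.
- coupler_lugs (a point): Point on the coupler's axis, 5 mm above its origin: underside of its two opposite lugs, which stand out from the nose along the coupler's +x and -x (in line with the handle) to 26.5 mm from the axis; each is 14 mm wide and 6 mm high. The nose pokes 5 mm below them and centres the coupler in the neck. A gas stub sticks out along -x to 51 mm (z 44 to 72 mm).
- coupler_seat (a point): Point on the coupler's axis, 28 mm above its origin: underside of its shoulder. It lies on keg_mouth when the coupler has dropped fully in, and is 23 mm above it while the lugs still ride on top of the neck. In the locked coupler with the handle down the valve lifts it 1 to 3 mm, until the lugs bear.
- coupler_grip (a point): Point on the coupler's axis, 70 mm above its origin, midway between the two flats: a good place to grip (top of the stub 38 mm above it). Axes as the coupler's.
- tap_handle (a joint): The coupler's handle: 0 raised (start; 50 degrees above level, out along the coupler's +x), 0.87 rad fully down (level). Pivot at x 28 mm, z 66 mm of the coupler. Stiff: it stays where it is left; about 5 N at its end moves it, 8 N when it works against the keg's valve. Lowering it pushes a probe 16 mm out of the nose.
- handle_end (a point): Point on the centre line of the handle's black grip, 95 mm from the pivot and 12 mm short of its end. The grip is 26 mm wide, 15 mm thick, 64 mm long. With the handle level this point is 123 mm from the coupler's axis and the grip's upper face 7.5 mm above it.
- keg: Top of a steel keg, 235 mm wide, standing in a well in the counter, fixed. Origin: on its axis at counter height; z up. Its round rim (chime) is 91 mm high with hand holes on the keg's +y and -y sides; a flange 296 mm across lies round it on the counter.
- keg_mouth (a point): Centre of the top face of the keg's neck, 75 mm above the counter; axes as the keg's. Neck 77 mm across, bore 41 mm, with two opposite slots 20 mm wide reaching 29 mm from the axis. Where the slots point is not told, it must be seen or felt: the line through both lies within 0.62 rad either side of the keg's y axis. The coupler fits either way round.
- valve_top (a point): Centre of the top of the keg's spring valve, 30 mm below the neck's face when shut. The locking ring above it: once its lugs have dropped through the slots, the coupler turns anticlockwise by at most about 0.15 rad but clockwise (seen from above) by about 1 rad to a stop; from 0.7 rad on the lugs are wholly under the ring.
- keg_valve (a joint): Travel of the keg's spring valve (m): 0 shut, grows as it is pushed down. It pushes back with 11 N at first, about 15 N when the lowered handle of a locked coupler holds it open (at about 0.006). A coupler that is not locked is pushed up out of the neck and the valve shuts.
- slide_coupler: Another kind of coupler with a blue handle and a flat square foot, 80 mm high, loose; it does not fit this keg: leave it alone. Origin: centre of its underside; handle along +x to 98 mm.
- growler_a: Amber glass jug, 90 mm wide, 179 mm high, loose. Origin: centre of its underside.
- growler_b: A second such jug.
- spanner: Steel spanner 200 mm long lying along its x, 8 mm thick, loose. Origin: its middle, underneath.
- dust_cap: Red plastic keg cap, 66 mm wide, 13 mm thick, loose. Origin: centre of its underside.
- coasters: Stack of cork coasters, 95 mm wide, 25 mm high, loose. Origin: centre of its underside.
- glass_a: Drinking glass, 68 mm wide, 110 mm high, standing on the steel drip tray at the back, loose. Origin: centre of its underside.
- glass_b: A second such glass.
Things that resemble listed ones, but are neither listed nor needed, are in the scene too. What is shaped like the coupler but orange is not meant.

How it is judged:
On the way:
1. the coupler's lugs have dropped through the slots and it sits down on the neck with the handle still raised (horizontal distance between coupler_seat and keg_mouth below 0.006 m and z of coupler_seat in the frame of keg_mouth between -0.004 and 0.006 m and angle between coupler's own z axis and vertical below 0.12 rad and value of joint tap_handle below 0.3 rad), for 0.2 s.
At the end, for the whole second after the job is handed in: The coupler sits upright in the keg's neck, untouched and at rest (shoulder within 6 mm of the neck's face and centred within 6 mm, tilt under 0.12 rad), its handle is down (over 0.75 rad) and the keg valve stays open by more than 4 mm, which only a locked coupler can do (horizontal distance between coupler_seat and keg_mouth below 0.006 m and z of coupler_seat in the frame of keg_mouth between -0.004 and 0.006 m and angle between coupler's own z axis and vertical below 0.12 rad and value of joint tap_handle above 0.75 rad and value of joint keg_valve above 0.004 m and linear speed of coupler below 0.02 m/s).
It fails at once if another thing on the counter is shoved by more than 40 mm or knocked over (distance of any of slide_coupler, growler_a, growler_b, spanner, dust_cap, coasters, glass_a, glass_b from where it was at the start of the episode above 0.04 m or angle between any of slide_coupler, growler_a, growler_b, spanner, dust_cap, coasters, glass_a, glass_b's own z axis and vertical above 0.6 rad).
It also fails if it takes over 64 s, if anything falls off the work surface, if the arm or the gripper's body presses on something with over 40 N, if the wrist force passes 120 N, or if a joint passes its speed limit or range.

ROBOT

A 6-joint arm with a two-finger parallel gripper is mounted at the origin on the work surface. World frame = base frame: x ahead of the robot, y to its left, z up, the work surface at z = 0. Lengths are in m, angles in rad, forces in N, time in s.
With the tool pointing down it reaches from about 0.275 to 0.725 m from the base axis. Payload 15.9 kg.
Tool frame: the origin (TCP) lies between the finger pads; the fingertips stand 14 mm ahead of it and the grasp point (between the pads) lies 5 mm behind it; x points along the fingers, z is the direction in which the jaws open and shut, and the axes are right-handed (so a half turn about x gives the same grasp; the last joint's range is limited). The gripper opens to 85 mm and grips with 20 to 120 N. Pads are 22 mm wide; open, the fingers measure 114 mm over their backs; the gripper's body (76 mm by 85 mm) begins 54 mm behind the grasp point. The pads swing forward as they close: fully open they stand 13 mm farther back than shut.
Start: joints at [-1.232, 0.213, -0.034, 1.323, 0, 1.571], TCP at [0.166, -0.472, 0.245] pointing down, gripper open.
Joint ranges: [-2.98, 2.98], [-0.74, 1.72], [-1.14, 1.35], [-2.1, 2.04], [-1.57, 1.44], [-3.14, 3.14]. Speed limits (rad/s): [1.89, 1.89, 2.39, 2.57, 3.14, 3.14].

INTERFACE

Orientations are given as a 3x3 rotation matrix whose columns are the frame's x, y, z axes.
In Python, from workcell import robot, jaws, kinematics, vision, ticket, sensors gives the robot as it stands. Calls block until the motion is done:
- robot.movep(position, orientation): joint-space move of the TCP to a pose.
- robot.move_linear(position, ori=None, speed=0.15): straight line of the TCP; ori=None keeps the orientation; speed is the mean speed in m/s.
- robot.goto_joints(angles): joint-space move.
- jaws.open_gripper() and jaws.close(force=None): open the fingers fully, or close them until they stop; force is the grip in N (None keeps the last).
- robot.sleep(seconds).
- kinematics.inverse_kinematics(position, orientation): joint angles nearest the present ones, or None.
- vision.read_camera(name): name is "scene" or "top" or "wrist"; returns a dict with "color" (384x512x3 uint8, red, green, blue), "vfov" (degrees; the focal length in pixels is half the picture's height over the tangent of half this angle, whatever the lens; pixels are square), "cx", "cy" (the principal point, pixels), "k1" (the pictures are not rectified: a ray, as slopes to the right and down, at radius r is drawn at 1 + k1 r^2 times it, then the intrinsics apply), "T" (4x4, takes a point from camera to world coordinates). Camera axes: x right, y up, looking along -z (the intrinsics and any distortion apply to the point x, -y, -z); pixel columns grow to the right and rows downward; lengths in m; the calibration is good to about 2 mm. A picture is of the moment at which its call begins. There is no depth.
A pose or a line that the arm cannot do raises robot.MotionError and nothing moves.
- ticket.close_job(): hands the job in, once; it reports no verdict.
Trained networks look in a picture, given as the dict that the camera call returned (one of the last four; its "shot" number tells which), for a name from the list of things; names that differ only in an ending like _2 or _b are one class to them, and where a whole thing is asked for, a point or a joint stands for the part that bears it (a point fixed in the world has none). Each returns a list of dicts, best first, with "confidence" (0 to 1); they miss things now and then, are a little off and sometimes report something else, mostly with a low value. They report only what shows in the picture. A call takes as long as a camera call. They do not tell look-alikes from the thing itself.
- vision.search_frame(picture, name): "point" ([x, y, z] in m, in world coordinates, good to about 4 mm: the middle of the surface that is visible of it).
- vision.regions_of(picture, name): "pixels" (384x512 bool, what is visible of it).
Readings, each from a call of its own:
- sensors.current_time(): time.
- sensors.current_qpos(): joint angles.
- sensors.current_joint_velocities(): joint speeds.
- sensors.current_joint_efforts(): joint torques, N m.
- sensors.current_position(): TCP position.
- sensors.current_tool_rot(): TCP orientation.
- sensors.current_contact_force(): force on the tool from outside, world axes, zero at the start.
- sensors.current_torque(): the same for the moment, N m.
- sensors.current_finger_gap(): opening from 0.0 (shut) to 1.0 (fully open).
Only numpy, scipy, OpenCV 4.12 (cv2) and the standard library are available. Lean on these libraries where they do the work, as an engineer would, in place of code of your own. Each camera call takes 0.05 s, during which the arm holds its last target.

## Working session

There is one attempt and no reset: what is moved stays moved. The work goes in short steps, each a Python script; the robot and the scene stay as the last script left them, time stands still between calls to the robot, and variables do not carry over. Pictures are saved under pics/ and viewed, and the job is handed in when it is done.

```bash
ls -la; mkdir -p pics; cat > h.py <<'E'
import numpy as np, cv2
from workcell import robot, jaws, kinematics, vision, ticket, sensors
def save(p,n,s=1.5):
    im=cv2.cvtColor(p["color"],cv2.COLOR_RGB2BGR)
    cv2.imwrite("pics/"+n,cv2.resize(im,None,fx=s,fy=s,interpolation=cv2.INTER_CUBIC))
def f(p): return 192/np.tan(np.radians(p["vfov"])/2)
def proj(p,X):
    X=np.atleast_2d(X); T=p["T"]; c=(X-T[:3,3])@T[:3,:3]
    a=c[:,0]/-c[:,2]; b=-c[:,1]/-c[:,2]; r2=a*a+b*b; k=1+p["k1"]*r2
    return np.c_[p["cx"]+f(p)*a*k,p["cy"]+f(p)*b*k]
def ray(p,uv):
    uv=np.atleast_2d(uv).astype(float); d=(uv-[p["cx"],p["cy"]])/f(p); s=d.copy()
    for _ in range(20): s=d/(1+p["k1"]*(s**2).sum(1,keepdims=True))
    v=np.c_[s[:,0],-s[:,1],-np.ones(len(s))]@p["T"][:3,:3].T
    return p["T"][:3,3],v/np.linalg.norm(v,axis=1,keepdims=True)
def atz(p,uv,z):
    o,v=ray(p,uv); return o+v*((z-o[2])/v[:,2])[:,None]
def tri(obs):
    A=np.zeros((3,3));b=np.zeros(3)
    for p,uv in obs:
        o,v=ray(p,uv);v=v[0];M=np.eye(3)-np.outer(v,v);A+=M;b+=M@o
    return np.linalg.solve(A,b)
E
python3 - <<'E'
from h import *
for n in ["scene","top","wrist"]:
    p=vision.read_camera(n); save(p,n+"0.png"); print(n,p["vfov"],p["cx"],p["cy"],p["k1"],p["T"].round(3).tolist())
    for o in ["coupler","keg","slide_coupler","growler_a","spanner","dust_cap","coasters","glass_a","handle_end"]:
        try: print(o,[(np.round(d["point"],3).tolist(),round(d["confidence"],2)) for d in vision.search_frame(p,o)])
        except Exception as e: print(o,e)
print(sensors.current_time(),sensors.current_tool_rot().round(3).tolist() if hasattr(sensors.current_tool_rot(),'round') else sensors.current_tool_rot())
E
```

```text
total 12
drwxr-xr-x  3 agent agent 4096 Dec  7 15:14 .
drwxr-xr-x 23 root  root  4096 Dec  7 15:14 ..
drwxr-xr-x  2 agent agent 4096 Dec  7 15:14 pics
scene 54.73374021908759 258.50040388629617 188.77797912638562 -0.09503013062727762 [[0.888, -0.325, 0.325, 0.959], [0.459, 0.652, -0.603, -0.701], [-0.015, 0.685, 0.728, 1.042], [0.0, 0.0, 0.0, 1.0]]
coupler [([0.319, 0.636, 0.075], 0.84), ([0.527, 0.295, 0.081], 0.67), ([0.412, 0.432, 0.083], 0.64)]
keg [([0.554, -0.092, 0.034], 0.85), ([0.525, 0.292, 0.083], 0.61)]
slide_coupler [([0.524, -0.298, 0.038], 0.71)]
growler_a [([0.661, 0.428, 0.098], 0.92)]
spanner [([0.305, -0.284, 0.007], 0.51), ([0.523, 0.296, 0.083], 0.51)]
dust_cap [([0.323, 0.241, 0.015], 0.59)]
coasters [([0.703, 0.29, 0.024], 0.67)]
glass_a [([0.784, 0.132, 0.102], 0.96), ([0.775, -0.088, 0.099], 0.83), ([0.553, -0.095, 0.033], 0.45), ([0.701, 0.289, 0.024], 0.28)]
handle_end [([0.547, 0.351, 0.113], 0.69), ([0.549, -0.097, 0.031], 0.45)]
top 42.00164718864697 257.69107998971987 190.676691124375 0.002442721324086403 [[-0.009, 0.989, -0.151, 0.259], [-1.0, -0.008, 
[... 475 characters left out ...]
.006], 0.55)]
dust_cap [([0.314, 0.252, 0.018], 0.53)]
coasters [([0.696, 0.296, 0.024], 0.9)]
glass_a [([0.794, 0.151, 0.083], 0.72), ([0.787, -0.082, 0.086], 0.63)]
handle_end [([0.542, 0.353, 0.119], 0.67), ([0.366, 0.625, 0.121], 0.63), ([0.35, 0.445, 0.119], 0.59)]
wrist 64.76700328378396 256.2917096188008 193.3425513289755 -0.028953308233142263 [[0.331, 0.895, 0.298, 0.242], [-0.944, 0.314, 0.105, -0.446], [0.0, -0.316, 0.949, 0.375], [0.0, 0.0, 0.0, 1.0]]
coupler []
keg []
slide_coupler []
growler_a []
spanner [([0.259, -0.227, 0.005], 0.97)]
dust_cap []
coasters []
glass_a [([0.26, -0.225, 0.008], 0.6)]
handle_end []
1.5 [[-0.0, 0.943, 0.332], [0.0, 0.332, -0.943], [-1.0, 0.0, -0.0]]
```

View pics/scene0.png

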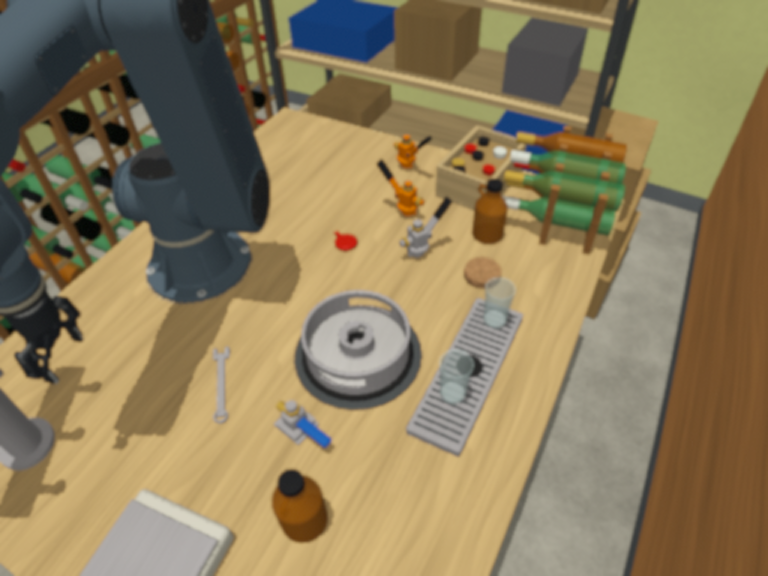

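View pics/top0.png

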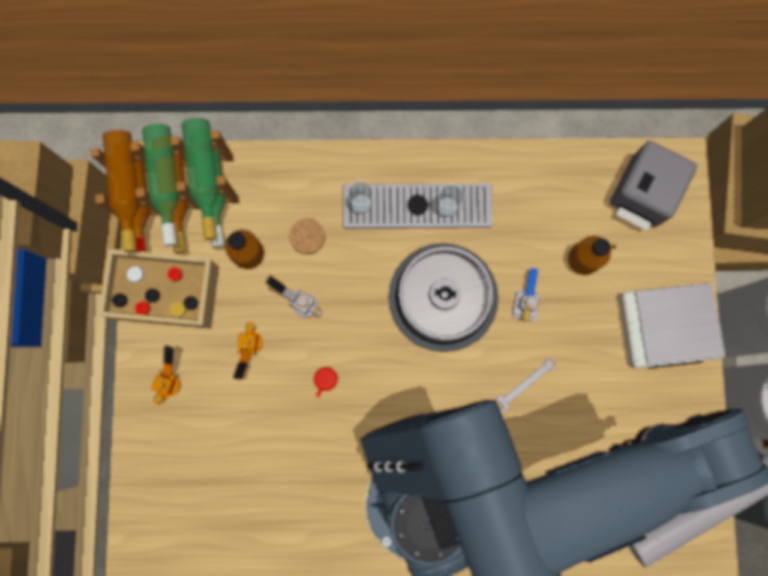

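```bash
cat >> h.py <<'E'
def R(yaw):
    y=np.array([np.cos(yaw),np.sin(yaw),0]);x=np.array([0,0,-1.]);return np.c_[x,y,np.cross(x,y)]
def look(X,d,z):
    robot.movep([X[0]+0.05*np.cos(d),X[1]+0.05*np.sin(d),z],R(d))
def st(): print("t",sensors.current_time(),"q",np.round(sensors.current_qpos(),2),"p",np.round(sensors.current_position(),4),"F",np.round(sensors.current_contact_force(),1),"gap",sensors.current_finger_gap())
E
python3 - <<'E'
from h import *
import pickle
look([.525,-.07],-1.57,.33); st()
p=vision.read_camera("wrist"); save(p,"keg1.png"); pickle.dump(p,open("keg1.pkl","wb")); print(p["T"].round(3).tolist())
for o in ["keg","keg_mouth"]:
    try: print(o,[(np.round(d["point"],3).tolist(),round(d["confidence"],2)) for d in vision.search_frame(p,o)])
    except Exception as e: print(o,e)
st()
E
```

```text
t 4.3333 q [-0.23  0.3   0.3   1.56 -0.   -1.8 ] p [ 0.5249 -0.1203  0.3299] F [-0.2  0.6 -0.3] gap 0.997264328100986
[[-1.0, -0.001, -0.001, 0.525], [0.001, -0.949, -0.316, -0.203], [-0.0, -0.316, 0.949, 0.459], [0.0, 0.0, 0.0, 1.0]]
keg [([0.533, -0.086, 0.027], 0.78)]
keg_mouth [([0.535, -0.087, 0.029], 0.84)]
t 4.4833 q [-0.23  0.3   0.3   1.56 -0.   -1.8 ] p [ 0.525  -0.1202  0.33  ] F [ 0.5 -0.3 -0. ] gap 0.9977044202770676
```

View pics/keg1.png

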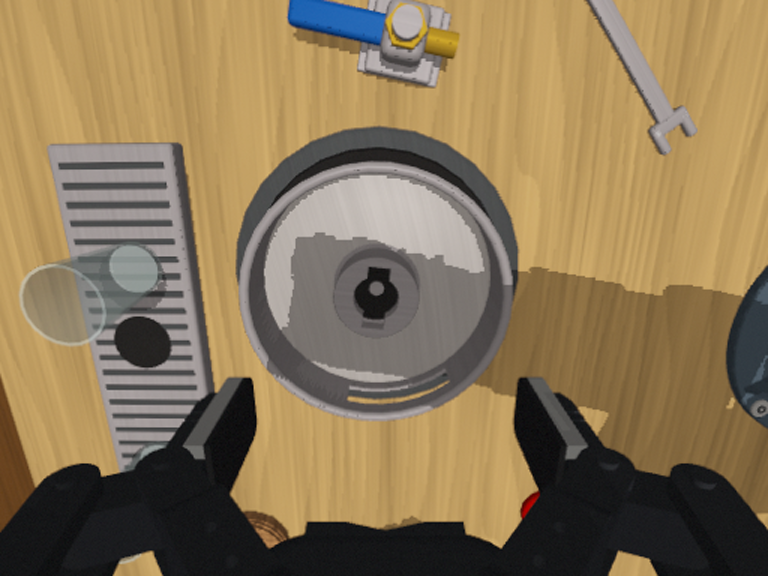

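```bash
python3 - <<'E'
import pickle,cv2,numpy as np
import h
p=pickle.load(open("keg1.pkl","rb"))
im=cv2.cvtColor(p["color"],cv2.COLOR_RGB2BGR)
c=im[155:240,205:300]
cv2.imwrite("pics/keg1z.png",cv2.resize(c,None,fx=7,fy=7,interpolation=cv2.INTER_NEAREST))
for uv in [(250.5,196)]: print(h.atz(p,uv,.075))
E
```

```text
[[ 0.53267531 -0.0709872   0.075     ]]
```

View pics/keg1z.png

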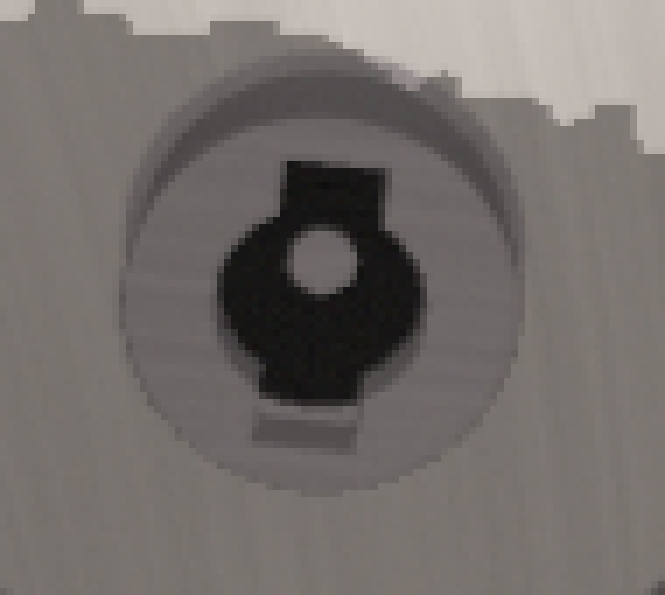

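```bash
python3 - <<'E'
import pickle,cv2,numpy as np
import h
p=pickle.load(open("keg1.pkl","rb"))
z=lambda l:np.array(l,float)/7-.5+[205,155]
c=h.atz(p,z([(287,161),(383,168),(254,445),(356,452)]),.075)
print(c.round(4)); a=c[:2].mean(0);b=c[2:].mean(0);print("ctr",(a+b)/2,"len",np.linalg.norm(a-b),"w",np.linalg.norm(c[0]-c[1]),np.linalg.norm(c[2]-c[3]))
d=b-a;print("yaw",np.arctan2(d[1],d[0]), "from widths",[np.arctan2(*( (c[i]-c[i+1])[1::-1])) -0 for i in(0,2)])
e=h.atz(p,z([(122,300),(522,300),(320,118),(320,492)]),.075);print(e.round(4),np.ptp(e,0),(e.max(0)+e.min(0))/2)
# overlay
im=cv2.cvtColor(p["color"],cv2.COLOR_RGB2BGR)[155:240,205:300];im=cv2.resize(im,None,fx=7,fy=7,interpolation=cv2.INTER_NEAREST)
C=(a+b)/2
t=np.linspace(0,2*np.pi,60)
for r in(.0385,.0205):
    X=np.c_[C[0]+r*np.cos(t),C[1]+r*np.sin(t),.075+0*t];u=((h.proj(p,X)-[205,155]+.5)*7).astype(int)
    cv2.polylines(im,[u],True,(0,255,0),1)
cv2.imwrite("pics/keg1o.png",im)
E
```

```text
[[ 0.5391 -0.0967  0.075 ]
 [ 0.521  -0.0953  0.075 ]
 [ 0.5463 -0.0389  0.075 ]
 [ 0.5262 -0.0374  0.075 ]]
ctr [ 0.53315077 -0.06708223  0.075     ] len 0.058219105209381214 w 0.018091978111871132 0.02010191999803999
yaw 1.463683938264828 from widths [np.float64(-0.07687667937858401), np.float64(-0.07549861619368117)]
[[ 0.5711 -0.0691  0.075 ]
 [ 0.4943 -0.069   0.075 ]
 [ 0.5328 -0.105   0.075 ]
 [ 0.5334 -0.0288  0.075 ]] [0.07681874 0.07623731 0.        ] [ 0.53269774 -0.06690909  0.075     ]
```

View pics/keg1o.png

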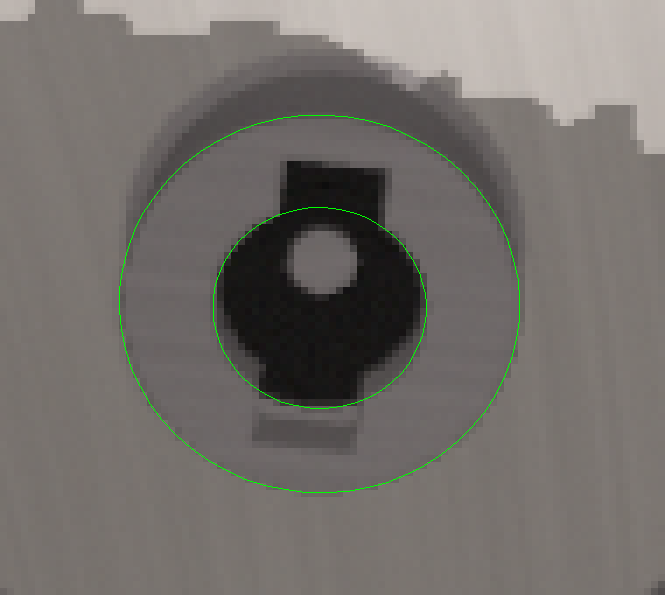

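```bash
python3 - <<'E'
from h import *
import pickle
robot.movep([.533,-.02,.33],R(-1.57)); 
p=vision.read_camera("wrist"); pickle.dump(p,open("keg2.pkl","wb")); save(p,"keg2.png")
look([.515,.30],-2.14,.33); st()
p=vision.read_camera("wrist"); save(p,"c1.png"); pickle.dump(p,open("c1.pkl","wb"))
for o in ["coupler","handle_end"]:
    print(o,[(np.round(d["point"],3).tolist(),round(d["confidence"],2)) for d in vision.search_frame(p,o)])
st()
E
```

```text
t 6.1083 q [ 0.48  0.33  0.34  1.58 -0.   -0.52] p [0.4886 0.2568 0.33  ] F [ 0.7  0.5 -0.6] gap 0.9966587358365874
coupler [([0.398, 0.433, 0.09], 0.81), ([0.523, 0.308, 0.09], 0.56)]
handle_end [([0.545, 0.352, 0.119], 0.78), ([0.335, 0.634, 0.078], 0.41)]
t 6.2583 q [ 0.48  0.33  0.34  1.58 -0.   -0.52] p [0.4886 0.2567 0.33  ] F [-0.8 -0.3 -0.5] gap 0.993241471931344
```

View pics/keg2.png

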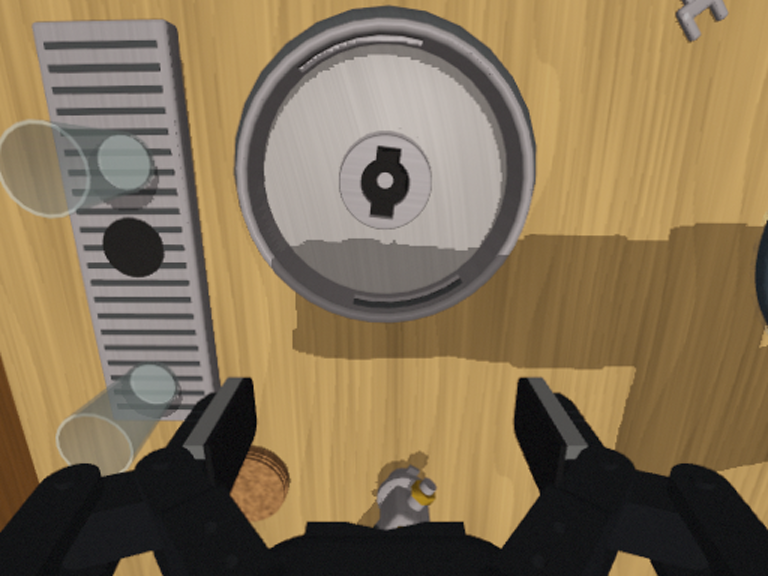

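View pics/c1.png

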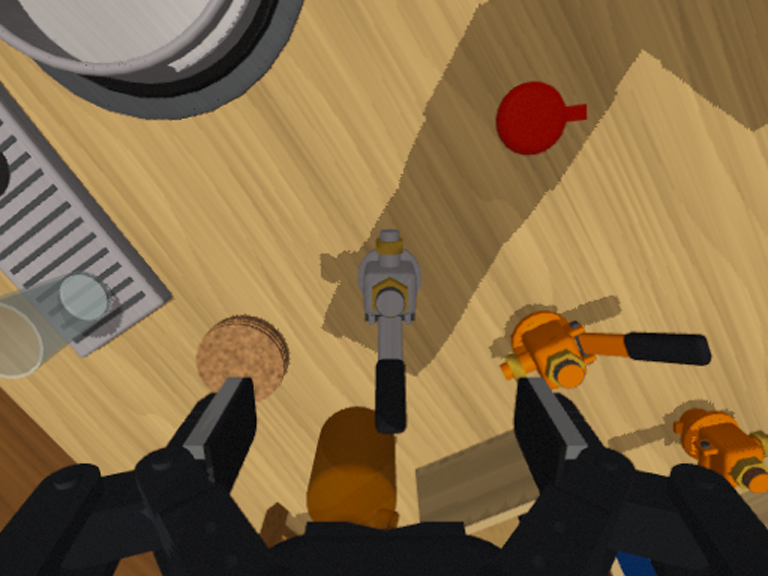

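```bash
python3 - <<'E'
import pickle,cv2,numpy as np
import h
p=pickle.load(open("c1.pkl","rb"))
im=cv2.cvtColor(p["color"],cv2.COLOR_RGB2BGR)
cv2.imwrite("pics/c1z.png",cv2.resize(im[148:292,220:310],None,fx=4,fy=4,interpolation=cv2.INTER_NEAREST))
p=pickle.load(open("keg2.pkl","rb"))
im=cv2.cvtColor(p["color"],cv2.COLOR_RGB2BGR)
cv2.imwrite("pics/k2z.png",cv2.resize(im[80:160,215:300],None,fx=7,fy=7,interpolation=cv2.INTER_NEAREST))
E
```

```text
(no output)
```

View pics/c1z.png

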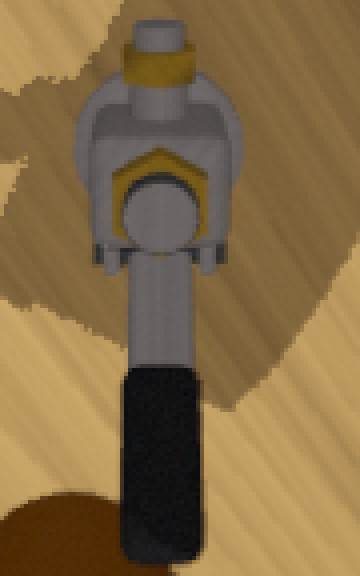

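View pics/k2z.png

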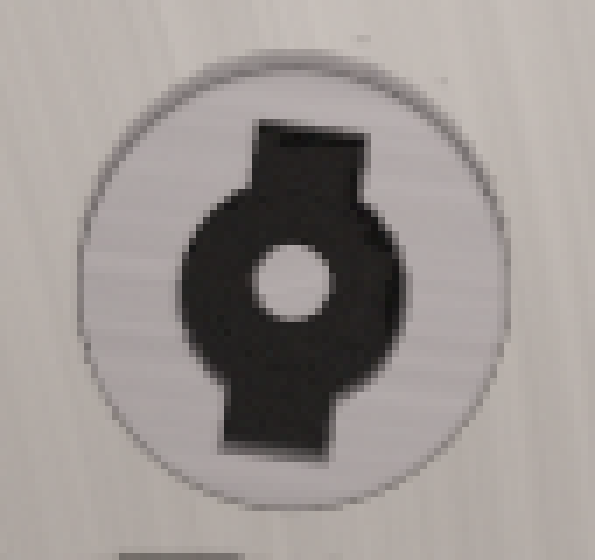

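```bash
python3 - <<'E'
import pickle,cv2,numpy as np
import h
p=pickle.load(open("keg2.pkl","rb"))
z=lambda l:np.array(l,float)/7-.5+[215,80]
c=h.atz(p,z([(256,119),(369,133),(221,445),(326,458)]),.075)
a=c[:2].mean(0);b=c[2:].mean(0);print("ctr",(a+b)/2,"len",np.linalg.norm(a-b),"w",np.linalg.norm(c[0]-c[1]),np.linalg.norm(c[2]-c[3]))
d=b-a;print("yaw",np.arctan2(d[1],d[0]), "from widths",[np.pi/2+np.arctan2(*( (c[i]-c[i+1])[1::-1])) for i in(0,2)])
e=h.atz(p,z([(79,290),(509,290),(294,70),(294,510)]),.075);print(np.ptp(e,0),(e.max(0)+e.min(0))/2)
k1=pickle.load(open("keg1.pkl","rb"))
# triangulate slot centre / corners from both views
z1=lambda l:np.array(l,float)/7-.5+[205,155]
for A,B in zip([(287,161),(383,168),(254,445),(356,452)],[(256,119),(369,133),(221,445),(326,458)]): print(h.tri([(k1,z1(A)),(p,z(B))]).round(4))
p=pickle.load(open("c1.pkl","rb"))
zc=lambda l:np.array(l,float)/4-.5+[220,148]
s=h.atz(p,zc((160,217)),.108)[0];t=h.atz(p,zc((162,560)),.145)[0];g=h.atz(p,zc((158,22)),.070)[0]
print("stub",s,"tip",t,"gas",g, np.linalg.norm((t-s)[:2]),np.linalg.norm((g-s)[:2]))
print([np.arctan2(*(u[1::-1])) for u in (t-s,s-g,t-g)])
E
```

```text
ctr [ 0.53294294 -0.06814019  0.075     ] len 0.056969607984211044 w 0.01973488447925253 0.019191654223786058
yaw 1.4501133441756926 from widths [np.float64(1.4537821414294623), np.float64(1.4484348874508617)]
[0.07626752 0.07650624 0.        ] [ 0.53269831 -0.06740152  0.075     ]
[ 0.5391 -0.0976  0.0781]
[ 0.5204 -0.0953  0.0752]
[ 0.5457 -0.0423  0.083 ]
[ 0.5266 -0.0394  0.0797]
stub [0.51043974 0.29688977 0.108     ] tip [0.56305733 0.37994234 0.145     ] gas [0.48193106 0.25162916 0.07      ] 0.09831755060467999 0.05349081215595526
[np.float64(1.0060754140578203), np.float64(1.0086967229369403), np.float64(1.0069990516466683)]
```

```bash
python3 - <<'E'
from h import *
import pickle
h_=1.0075
robot.movep([.5104,.2969,.20],R(h_-np.pi)); st()
p=vision.read_camera("wrist"); save(p,"c2.png"); pickle.dump(p,open("c2.pkl","wb"))
E
```

```text
t 6.8667 q [ 0.53  0.41  0.13  1.29 -0.   -0.48] p [0.5107 0.2965 0.2012] F [-0.5 -0.3  1. ] gap 0.9975540699738679
```

View pics/c2.png

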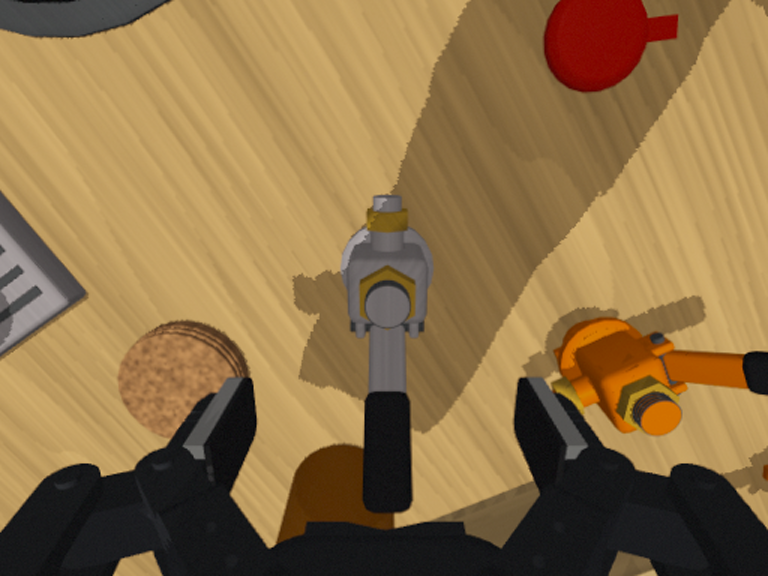

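```bash
python3 - <<'E'
from h import *
import pickle
p1=pickle.load(open("c1.pkl","rb"));p=pickle.load(open("c2.pkl","rb"))
u=(388.5/1.5-.25,306/1.5-.25)
print(tri([(p1,np.array([160,217])/4-.5+[220,148]),(p,u)]),atz(p,u,.108))
t=atz(p,(388/1.5,510/1.5),.145)[0];g=atz(p,(386/1.5,197/1.5),.070)[0];print(np.arctan2(*((t-g)[1::-1])))
E
```

```text
[0.50847517 0.29451354 0.11648741] [[0.50974854 0.29750383 0.108     ]]
1.012662877043342
```

```bash
python3 - <<'E'
from h import *
h_=1.009
robot.move_linear([.5102,.2972,.066],R(h_-np.pi),speed=.12); st()
jaws.close(80); st()
robot.move_linear([.5102,.2972,.23],speed=.15); st()
E
python3 - <<'E'
from h import *
p=vision.read_camera("wrist"); save(p,"g1.png")
st()
E
```

```text
t 8.1833 q [ 0.53  0.49 -0.11  0.98  0.   -0.48] p [0.5106 0.2974 0.0668] F [1.1 0.1 0.3] gap 1.0003966512743308
t 8.6417 q [ 0.53  0.49 -0.11  0.98  0.   -0.48] p [0.5103 0.2974 0.0665] F [-2.5  0.3  6.2] gap 0.5319530196520703
t 9.8833 q [ 0.53  0.41  0.19  1.36 -0.   -0.48] p [0.5098 0.297  0.229 ] F [-0.5 -0.2 -7.2] gap 0.5254806130059926
t 9.9333 q [ 0.53  0.41  0.19  1.36  0.   -0.48] p [0.5098 0.297  0.229 ] F [-0.1  0.1 -7.3] gap 0.5266915029969985
```

View pics/g1.png

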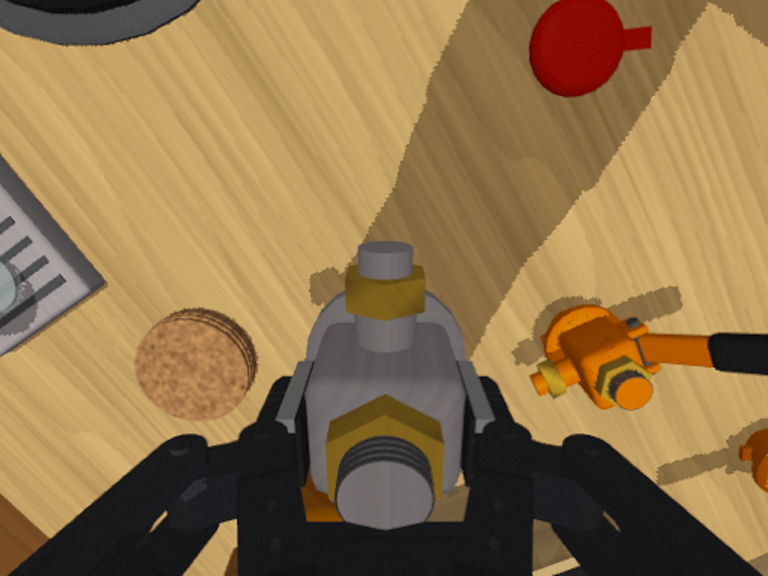

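```bash
python3 - <<'E'
from h import *
p=vision.read_camera("wrist"); P=sensors.current_position();Rt=np.array(sensors.current_tool_rot()); print(P,Rt.round(4).tolist())
d=Rt[:,1]; off=np.array([0,0,.0425])
im=cv2.resize(cv2.cvtColor(p["color"],cv2.COLOR_RGB2BGR),None,fx=2,fy=2,interpolation=cv2.INTER_CUBIC)
t=np.linspace(0,6.28,60); w=Rt[:,2]
for (dx,col) in ((0,(0,255,0)),(.004,(0,0,255))):
  for r,z in ((.0095,.0425),(.0315,-.027)):
    X=P+d*dx+np.outer(np.cos(t),d)*r+np.outer(np.sin(t),w)*r+[0,0,z]
    cv2.polylines(im,[(proj(p,X)*2).astype(int)],True,col,1)
cv2.imwrite("pics/g2.png",im[250:,300:800])
E
```

```text
[0.50985104 0.29696888 0.22910827] [[-0.0013, -0.5327, -0.8463], [-0.0008, -0.8463, 0.5327], [-1.0, 0.0013, 0.0007]]
```

View pics/g2.png

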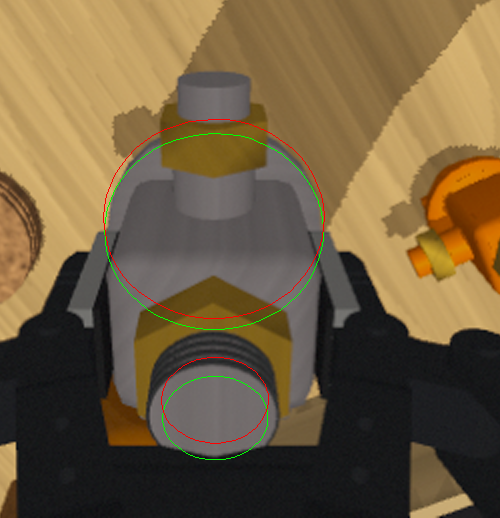

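```bash
cat >> h.py <<'E'
M=np.array([.5328,-.0672]); OFF=.0013
def tgt(h_,z,M=M):
    d=h_-np.pi; return [M[0]-OFF*np.cos(d),M[1]-OFF*np.sin(d),z],R(d)
E
python3 - <<'E'
from h import *
P,Q=tgt(1.457,.23); robot.movep(P,Q)
P,Q=tgt(1.457,.155); robot.move_linear(P,Q,speed=.1); st()
p=vision.read_camera("wrist"); save(p,"k3.png")
p=vision.read_camera("scene"); save(p,"k3s.png")
E
```

```text
t 12.25 q [-0.12  0.32 -0.12  1.13  0.   -1.58] p [ 0.5333 -0.0658  0.1556] F [-0.2 -0.8 -4.6] gap 0.527531357529811
```

View pics/k3.png

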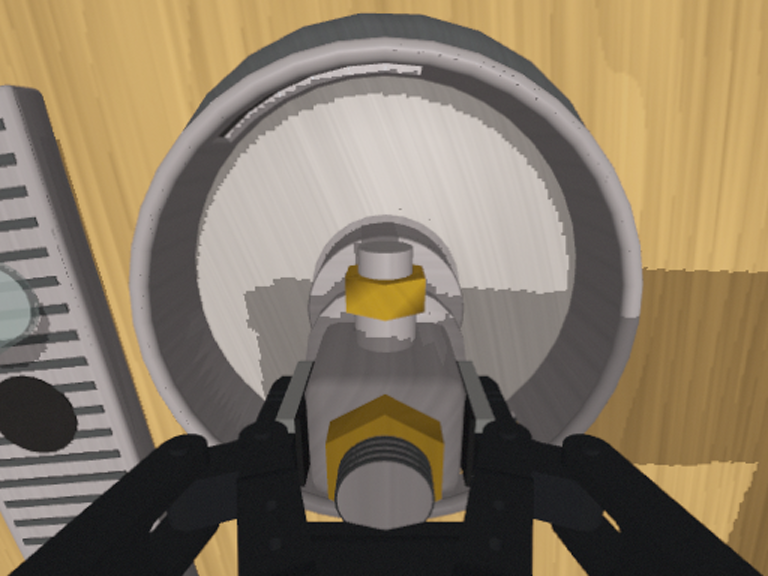

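View pics/k3s.png

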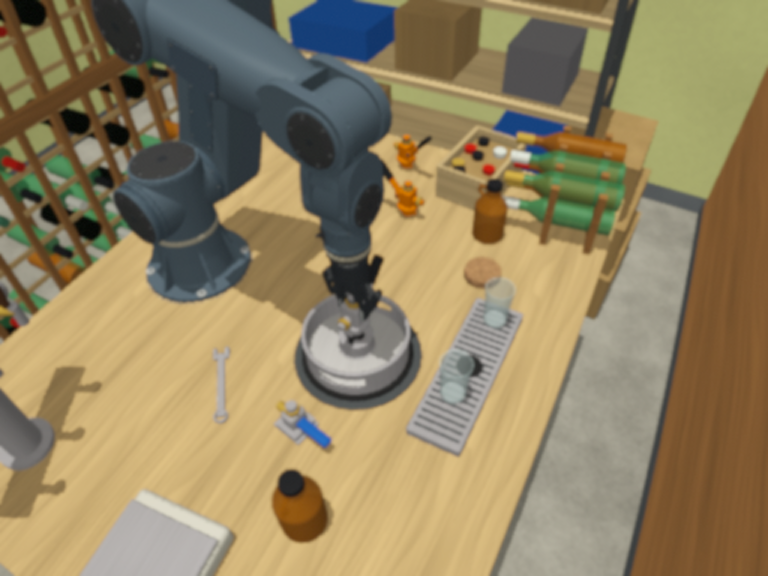

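Coupler hangs upright over the neck (neck ring centred at about column 385 behind the stub at (385,260)); descend with force checks.

```bash
cat >> h.py <<'E'
def descend(h_,zs,fmax=20,M=M,speed=.04):
    F0=np.array(sensors.current_contact_force())
    for z in zs:
        P,Q=tgt(h_,z,M); robot.move_linear(P,Q,speed=speed)
        F=np.array(sensors.current_contact_force())-F0; print(round(z,4),np.round(sensors.current_position(),4),F.round(1),np.round(sensors.current_torque(),2))
        if np.linalg.norm(F)>fmax: return False
    return True
E
python3 - <<'E'
from h import *
descend(1.457,np.arange(.148,.114,-.003)); st()
E
```

```text
0.148 [ 0.5327 -0.0659  0.1477] [ 0.2  0.4 -1.3] [-0.02  0.01  0.  ]
0.145 [ 0.5328 -0.0659  0.1448] [-0.1  0.4 -1.6] [-0.04 -0.02  0.03]
0.142 [ 0.5328 -0.0659  0.1418] [-0.7  0.9 -1.3] [-0.07  0.02 -0.03]
0.139 [ 0.5328 -0.0659  0.1388] [ 0.8  0.5 -1.9] [-0.06 -0.01  0.05]
0.136 [ 0.5328 -0.0659  0.1358] [-0.2  1.  -1. ] [-0.    0.01  0.01]
0.133 [ 0.5328 -0.0659  0.1328] [-0.5  0.2 -0.9] [-0.04  0.04 -0.08]
0.13 [ 0.5328 -0.0659  0.1298] [-0.5  0.1 -0.4] [-0.05 -0.07  0.04]
0.127 [ 0.5328 -0.0659  0.1268] [-0.7  1.2 -1.2] [-0.05  0.   -0.04]
0.124 [ 0.5328 -0.0659  0.1238] [ 0.4  0.  -0.7] [-0.05  0.02  0.03]
0.121 [ 0.5328 -0.0659  0.1208] [ 0.3  0.4 -0.7] [-0.03  0.01 -0.02]
0.118 [ 0.5328 -0.0659  0.1178] [-0.4  0.7 -1.3] [-0.11 -0.01 -0.01]
0.115 [ 0.5328 -0.0659  0.1148] [-1.   0.5 -0.6] [0.03 0.02 0.03]
t 15.425 q [-0.12  0.35 -0.19  1.03 -0.   -1.58] p [ 0.5328 -0.0659  0.1148] F [-0.9  0.2 -6. ] gap 0.5247561053377068
```

```bash
python3 - <<'E'
from h import *
descend(1.457,np.arange(.1138,.109,-.001),fmax=8); 
robot.sleep(.4); st()
p=vision.read_camera("wrist"); save(p,"k4.png")
E
```

```text
0.1138 [ 0.533  -0.0659  0.1138] [ 0.1 -0.2 -1.7] [-0.03  0.01 -0.  ]
0.1128 [ 0.533  -0.0659  0.1136] [-4.9  0.7 14.1] [0.09 1.11 0.01]
t 16.325 q [-0.12  0.35 -0.19  1.03 -0.   -1.58] p [ 0.533  -0.0659  0.1136] F [-6.   0.6  7.3] gap 0.5283733947219359
```

View pics/k4.png

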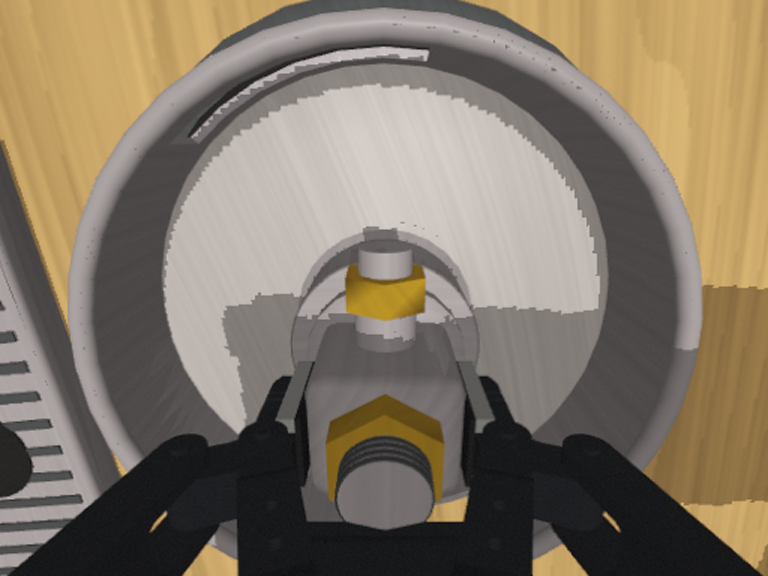

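```bash
python3 - <<'E'
from h import *
for a in np.arange(.1,1.0,.1):
    P,Q=tgt(1.457-a,.1138); robot.move_linear(P,Q,speed=.05)
    F=np.round(sensors.current_contact_force(),1);T=np.round(sensors.current_torque(),2)
    r=np.array(sensors.current_tool_rot()); print(round(a,2),round(1.457-(np.arctan2(r[1,1],r[0,1])+np.pi)%6.2832,3),F,T,round(sensors.current_time(),2))
    if np.abs(T[2])>3 or np.linalg.norm(F)>30: break
E
```

```text
0.1 0.098 [ 0.5 -0.6 -6.5] [-0.05  0.04  0.01] 16.62
0.2 0.196 [-0.2 -0.9 -6.3] [-0.09  0.    0.  ] 16.88
0.3 0.295 [-0.5  0.5 -5.7] [ 0.   -0.06  0.01] 17.12
0.4 0.394 [-0.2 -0.4 -5.9] [-0.06 -0.    0.02] 17.38
0.5 0.494 [ 0.1 -0.6 -6.6] [-0.06  0.01  0.03] 17.62
0.6 0.594 [ 0.4  0.1 -6.2] [-0.07  0.09  0.  ] 17.88
0.7 0.694 [-0.1  1.  -5.4] [-0.1   0.03 -0.02] 18.12
0.8 0.794 [-2.  -1.4 -6.8] [-0.27  0.25 -0.05] 18.38
0.9 0.894 [-2.4 -1.3 -5.8] [-0.21  0.48 -0.02] 18.62
```

```bash
python3 - <<'E'
from h import *
H=1.457-.94
P,Q=tgt(H,.1138); robot.move_linear(P,Q,speed=.05); print(np.round(sensors.current_torque(),2),np.round(sensors.current_contact_force(),1))
print(descend(H,[.115,.1165,.118,.1195],fmax=12))
P,Q=tgt(H,.114); robot.move_linear(P,Q,speed=.05); st()
jaws.open_gripper(); st()
robot.move_linear([P[0],P[1],.26],Q,speed=.15); st()
p=vision.read_camera("wrist"); save(p,"l1.png"); import pickle; pickle.dump(p,open("l1.pkl","wb"))
E
```

```text
[0.05 0.77 0.  ] [-2.4  0.7 -5.9]
0.115 [ 0.5338 -0.0666  0.115 ] [-1.1 -0.4  1. ] [-0.09  0.91  0.03]
0.1165 [ 0.5337 -0.0666  0.1161] [ 0.3 -2.3 -9. ] [-0.29  0.34  0.08]
0.118 [ 0.5335 -0.0666  0.1163] [  9.2  -3.8 -34. ] [-0.71 -1.68  0.04]
False
t 19.875 q [-0.12  0.35 -0.19  1.03 -0.   -0.64] p [ 0.5339 -0.0667  0.1141] F [-3.5 -2.1 -8.9] gap 0.5259072876264482
t 20.3583 q [-0.12  0.35 -0.19  1.03  0.   -0.64] p [ 0.5342 -0.0665  0.1143] F [ 0.4  0.8 -0.8] gap 0.9995262550547097
t 21.4833 q [-0.12  0.29  0.1   1.38  0.   -0.64] p [ 0.5336 -0.0665  0.2592] F [ 0.2 -0.4 -0. ] gap 0.9978236190048244
```

View pics/l1.png

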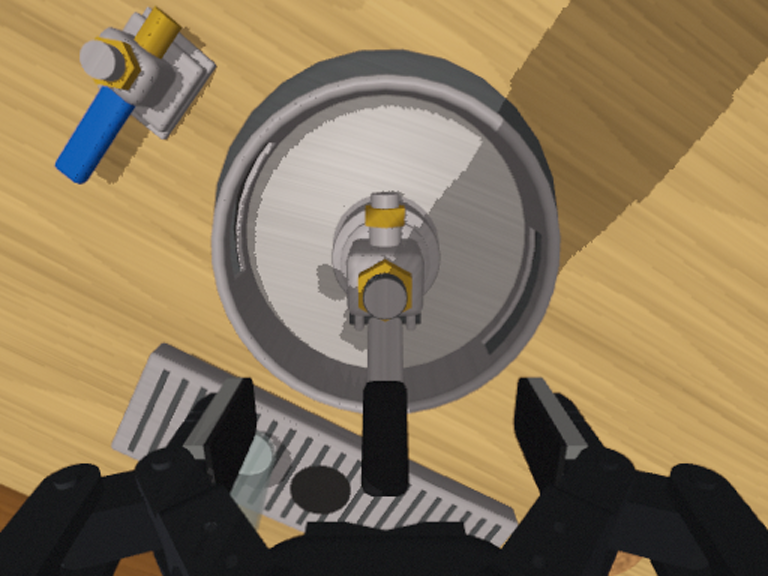

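```bash
cat > press.py <<'E'
from h import *
H=1.457-.94; u=np.array([np.cos(H),np.sin(H)]); Q=R(H-np.pi)
jaws.close(40)
def pt(th,ex=0,s=.095):
    r=.028+s*np.cos(th)-.0075*np.sin(th)-.011; z=.047+.066+s*np.sin(th)+.0075*np.cos(th)+.014-ex
    return [*(M+u*r),z]
a=pt(.87); robot.move_linear([a[0],a[1],.26],Q,speed=.15)
robot.move_linear([a[0],a[1],a[2]+.012],Q,speed=.1); st()
F0=np.array(sensors.current_contact_force()); 
for th in np.arange(.87,-.2,-.06):
    robot.move_linear(pt(th),Q,speed=.05)
    F=np.array(sensors.current_contact_force())-F0; P=sensors.current_position(); print(round(th,2),np.round(P,4),F.round(1))
    if F[2]>22 or np.linalg.norm(F)>30: break
st()
E
python3 press.py
```

```text
t 23.5083 q [-0.05  0.42  0.18  1.33 -0.   -0.57] p [ 0.5957 -0.0316  0.2171] F [ 0.4 -0.6  0.4] gap 0.0011435794536772325
0.87 [ 0.5957 -0.0313  0.2042] [-0.9  0.8 -0.1]
0.81 [ 0.6    -0.029   0.2008] [-0.5  0.8  0.8]
0.75 [ 0.6037 -0.0268  0.1971] [-0.3 -0.3  2.1]
0.69 [ 0.6072 -0.0248  0.193 ] [-0.   0.4  1.4]
0.63 [ 0.6105 -0.0229  0.1887] [-0.9  0.8  0.5]
0.57 [ 0.6137 -0.0211  0.1843] [-1.5  0.3  0.6]
0.51 [ 0.6165 -0.0195  0.1796] [-1.   0.1  1.8]
0.45 [ 0.6191 -0.018   0.1747] [-0.5  0.3  0.1]
0.39 [ 0.6217 -0.0167  0.1698] [-0.6  0.5  1.4]
0.33 [ 0.6238 -0.0155  0.1647] [1.5 0.8 2.5]
0.27 [ 0.6257 -0.0144  0.1595] [1.2 1.1 2. ]
0.21 [ 0.6272 -0.0135  0.154 ] [2.5 1.1 1.9]
0.15 [ 0.6285 -0.0128  0.1485] [1.3 1.8 3. ]
0.09 [ 0.6294 -0.0123  0.1428] [1.  1.7 3.6]
0.03 [ 0.63   -0.0119  0.1372] [1.7 1.6 3.5]
-0.03 [ 0.6305 -0.0117  0.1315] [3.4 1.5 3.8]
-0.09 [ 0.6315 -0.0115  0.1286] [-5.2  3.9 33.6]
t 28.1667 q [-0.02  0.52  0.12  1.16  0.   -0.54] p [ 0.6315 -0.0115  0.1286] F [-4.7  3.3 34. ] gap -0.00395570988424072
```

```bash
python3 - <<'E'
from h import *
P=np.array(sensors.current_position()); robot.move_linear(P+[0,0,.15],speed=.15)
P=np.array(sensors.current_position());u=np.array([np.cos(.517),np.sin(.517),0])
jaws.open_gripper()
robot.move_linear(P-u*.06,speed=.15)
st()
p=vision.read_camera("wrist"); save(p,"p1.png"); import pickle; pickle.dump(p,open("p1.pkl","wb"))
p=vision.read_camera("scene"); save(p,"p1s.png")
E
```

```text
t 30.6667 q [-0.07  0.39  0.28  1.47  0.   -0.59] p [ 0.5793 -0.0411  0.2778] F [-0.3  0.1 -0.4] gap 1.001889967551543
```

View pics/p1.png

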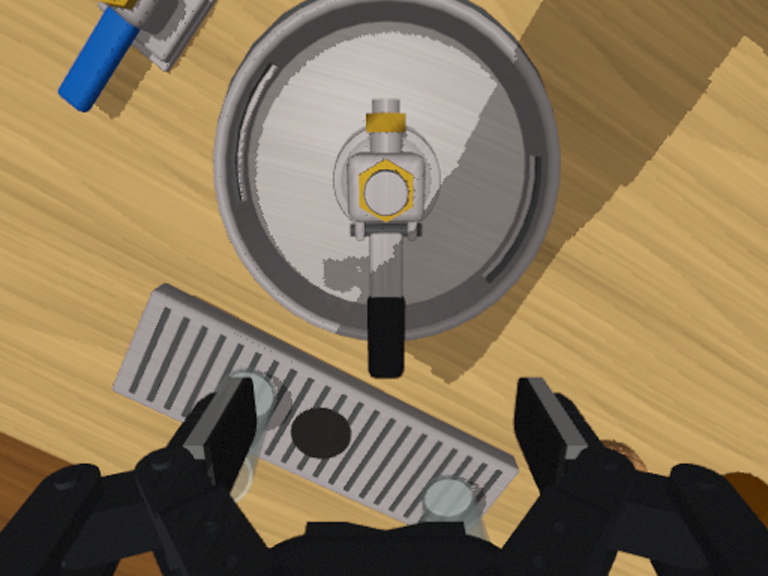

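View pics/p1s.png

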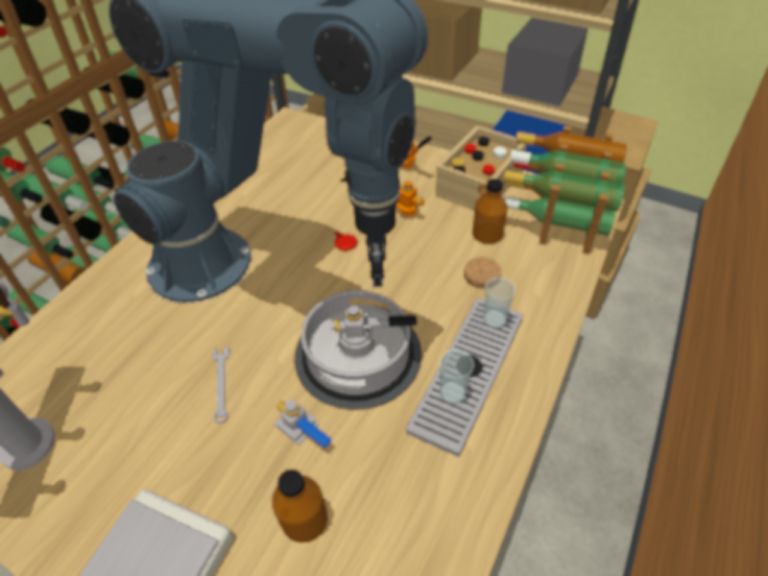

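```bash
python3 - <<'E'
from h import *
import pickle
p=pickle.load(open("p1.pkl","rb"));u=np.array([np.cos(.517),np.sin(.517)])
for lift in (0,.002):
 for th in (-.05,0,.06,.12,.2):
  o=[]
  for s in (.043,.107):
    r=.028+s*np.cos(th)-.0075*np.sin(th);z=.113+lift+s*np.sin(th)+.0075*np.cos(th)
    o.append((proj(p,[*(M+u*r),z])[0]*1.5).round(1).tolist())
  print(lift,th,o,"stub",(proj(p,[*M,.155+lift])*1.5).round(1), )
q=atz(p,[386/1.5-.3,193/1.5-.3],.157); print(q)
E
```

```text
0 -0.05 [[386.5, 295.3], [386.5, 377.1]] stub [[386.8 194.2]]
0 0 [[386.6, 295.9], [386.6, 380.5]] stub [[386.8 194.2]]
0 0.06 [[386.6, 296.4], [386.6, 384.3]] stub [[386.8 194.2]]
0 0.12 [[386.6, 296.7], [386.6, 387.8]] stub [[386.8 194.2]]
0 0.2 [[386.6, 296.7], [386.7, 391.7]] stub [[386.8 194.2]]
0.002 -0.05 [[386.6, 296.2], [386.5, 378.4]] stub [[386.8 194.6]]
0.002 0 [[386.6, 296.9], [386.6, 381.9]] stub [[386.8 194.6]]
0.002 0.06 [[386.6, 297.4], [386.6, 385.8]] stub [[386.8 194.6]]
0.002 0.12 [[386.6, 297.7], [386.7, 389.3]] stub [[386.8 194.6]]
0.002 0.2 [[386.6, 297.7], [386.7, 393.3]] stub [[386.8 194.6]]
[[ 0.53219231 -0.06833529  0.157     ]]
```

```bash
python3 - <<'E'
from h import *
st(); ticket.close_job()
E
```

```text
t 30.7667 q [-0.07  0.39  0.28  1.47  0.   -0.59] p [ 0.5797 -0.0408  0.2774] F [0.2 0.5 0.9] gap 0.9999890584797191
the job is handed in; nothing more can be done
```

The coupler is locked on the keg with its handle down, and I handed the job in at about 30.8 s. No verdict was reported, and the valve opening could not be read directly.

**What I did:**
- I gripped the black-handled coupler by its flats and lined its lugs up with the slots, which I measured at about 1.46 rad from the world x axis.
- It dropped straight in without searching and met the neck at the expected height (TCP 0.1136 m). I held it there 0.4 s with the handle still raised.
- I turned it 0.94 rad clockwise, pressed the handle down to its stop with closed fingertips, then backed off with the gripper open.

**What the last checks showed:**
- **Lock:** a trial lift before lowering the handle was stopped after about 2.5 mm, at 34 N.
- **Handle:** it stopped hard at about 34 N, and in the last wrist picture its end lies where a level handle should, 3 to 5 pixels short.
- **Coupler position:** the top of its stub is within about 1.5 mm of the measured neck axis, and it looks upright.
- **Other things:** in the last scene picture they look unmoved; I did not measure this.

**What disagreed:**
- The handle took only 2 to 4 N to lower, less than the 5 to 8 N stated.
- The fingertip stopped about 6 mm lower than I computed for a level handle. I think the shut fingertip geometry differs slightly from what I assumed.
- Two-view heights ran high: 75 to 83 mm for the neck face (75 stated) and 116 mm for the stub top (108 stated). I used the stated heights, which the seating contact matched.

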